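Stand the fallen bookend back up and close the row of pattern books

ROBOT

A 7-joint arm with a two-finger parallel gripper is mounted at the origin on the work surface. World frame = base frame: x ahead of the robot, y to its left, z up, the work surface at z = 0. Lengths are in mm, angles in rad, forces in N, time in s.
With the tool pointing down it reaches from about 425 to 950 mm from the base axis. Payload 16.7 kg.
Tool frame: the origin (TCP) lies at the very end of the fingers, on their centre line; the grasp point (between the pads) lies 19 mm behind it (env.grasp_offset is the distance from the TCP to the grasp point, in mm); z points along the fingers, y is the line along which they close (so a half turn about z gives the same grasp; the last joint's range is limited). The gripper opens to 94 mm and grips with 3 to 60 N. Pads are 16 mm wide; open, the fingers measure 119 mm over their backs; the gripper's body (75 mm by 177 mm) begins 78 mm behind the grasp point.
Start: joints at [1.04, 0.426, 0.074, 1.606, -0.034, 1.111, -0.067], TCP at [251.466, -626.37, 205.467] pointing down, gripper open.
Joint ranges: [-2.85, 2.85], [-0.5, 2.14], [-1.23, 1.37], [0.21, 2.46], [-1.02, 4.16], [0.16, 2.05], [-2.73, 2.73]. Speed limits (rad/s): [1.89, 1.89, 2.39, 2.39, 3.01, 3.01, 3.01].

INTERFACE

Orientations are given as a unit quaternion [x, y, z, w].
In Python, from workcell import telemetry, viewer, env gives the robot as it stands.
- The arm moves only by the tool apply_moves, never from a script. Its argument "deltas" is a list of rows, each a list of 3 entries, a list of its own where there are three numbers: the turn, a rotation vector about the tool's x, y, z each as a share of 120 degrees, from -1 to 1, then the shift along the tool's x, y, z each as a share of 0.5 m, from -1 to 1, then the opening, from -1 (shut) to 1 (fully open). A call has 1 to 5 rows; each row shifts and turns the commanded pose from where the row before left it, along the tool's axes as they then stand; what a row does not reach is not made up. A row lasts 1/8 s, in which the tool goes at most 62.5 mm and 10.7 degrees, less where a joint would pass 70% of its speed; a pose out of reach is approached as far as the arm can. A call with a number of a shift or a turn outside -1 to 1 is refused whole. A call with a gripper value outside its range is refused whole. The fingers move at their own pace and stop on an object; "grip_force" is the grip in N (left out, the last holds). Time passes only in rows, so rows that do not move let the fingers close. It gives the time, the measured TCP pose, the force, the opening and the grip force at its end, in the units of the state.
- telemetry.state(): the state, without advancing time (a new reading comes with each control period).
- viewer.capture(name): name is "scene" or "side" or "wrist"; returns a dict with "frame" (420x560x3 uint8, blue, green, red), "depth" (420x560 float32, mm along the optical axis (not along the pixel's ray), 0 where there is no reading), "intrinsics" (3x3 intrinsics, pixels), "k1" (the pictures are not rectified: a ray, as slopes to the right and down, at radius r is drawn at 1 + k1 r^2 times it, then the intrinsics apply), "extrinsics" (4x4, takes a point from camera to world coordinates). Camera axes: x right, y up, looking along -z (the intrinsics and any distortion apply to the point x, -y, -z); pixel columns grow to the right and rows downward; lengths in mm; the calibration is good to about 2 mm. A picture is of the moment at which its call begins.
- env.sign_off(): hands the job in; it is judged then, once.
The state is a dict: "time_s": time; "joint_pos": joint angles; "joint_vel": joint speeds; "joint_torque": joint torques, N m; "eef_pos": TCP position; "orientation": TCP orientation; "contact_force": force on the tool from outside, world axes, zero at the start; "ft_torque": the same for the moment, N m; "opening": finger opening in mm; "grip_force": force on a finger pad.
Only numpy, scipy, OpenCV 4.12 (cv2) and the standard library are available. Lean on these libraries where they do the work, as an engineer would, in place of code of your own. Each camera call takes 0.05 s, during which the arm holds its last target. There are 200 camera calls.

TASK

The bookend has fallen over and the red pattern book at the end of the row leans. With the fingertips, push the bookend back up onto its base plate, then push it along the bench against the red book and on until every book in the row stands upright and the bookend sits snug and square against the red book, about in the middle of its cover. Only push: never lift the bookend or a book off the bench, and leave everything else on the bench where it stands.

Things in the scene. Friction and masses are not known exactly. Their poses are not given: they have to be found in the camera images.
- cabinet: wooden desktop drawer cabinet, fixed, 200 (x) x 180 (y) x 240 mm tall, closing one end of the row of books. Origin: centre of its underside. Its +y axis points along the row, from the cabinet towards the books and the bookend; its drawers face its -x. The books stand against its +y side, 90 mm from the origin
- book_a: blue hardback book standing in the row (the order of the three changes), 150 deep (x) x 28 thick (y) x 210 mm tall, 0.42 kg. Origin: centre of its underside; z runs up the book; its axes are parallel to the cabinet's
- book_b: green hardback book standing in the row (the order of the three changes), 150 deep (x) x 28 thick (y) x 210 mm tall, 0.42 kg. Origin: centre of its underside; z runs up the book; its axes are parallel to the cabinet's
- book_c: grey hardback book standing in the row (the order of the three changes), 150 deep (x) x 28 thick (y) x 210 mm tall, 0.42 kg. Origin: centre of its underside; z runs up the book; its axes are parallel to the cabinet's
- leaning_book: red hardback book, last of the row, loose, 150 deep (x) x 30 thick (y) x 200 mm tall, 0.45 kg. It starts leaning about 16 degrees with its top against the row and its foot about 55 mm out. Origin: centre of its underside; z up the book, y its thickness, away from the row. Pushed at the foot towards the row it slides and rises upright
- bookend: L-shaped loose bookend, 0.69 kg: yellow steel base plate 90 x 100 x 8 mm, beech upright 90 wide x 18 thick, 120 mm tall with the plate. Origin: middle of the heel, the outer corner line of plate and upright. x along the heel; y along the upright from heel to free end (up when standing); z along the plate from heel to outer edge (up while fallen, level and away from the books when standing)
- bookend_heel (a point): middle of the heel (the bookend's origin), always on the bench. At the start the bookend lies on its upright, free end towards the leaning book, the plate on edge 100 mm high at the far end. Pushed away from the books near the plate's top, it rolls about the heel, passes balance at about 20 degrees and drops onto the plate by itself, sliding a little
- bookend_plate_end (a point): middle of the base plate's outer edge, 100 mm from the heel: its top edge while fallen; once standing, the edge farthest from the books, 4 mm above the bench, good to push on
- bookend_face (a point): point on the flat back of the upright (under it while fallen; the side that goes against the books), mid-width, 60 mm from the heel
- jar_red: red paint jar, black cap, 48 mm diameter, 62 mm tall; a bystander. Origin: centre of its underside
- jar_white: white paint jar, black cap, 48 mm diameter, 62 mm tall; a bystander. Origin: centre of its underside
- jar_green: green paint jar, black cap, 48 mm diameter, 62 mm tall; a bystander. Origin: centre of its underside
- glue_bottle: white glue bottle with orange cap, 56 mm diameter, 150 mm tall; a bystander. Origin: centre of its underside
- brush_pot: blue ceramic pot of brushes, 76 mm diameter, about 200 mm tall with the brushes; a bystander. Origin: centre of its underside
- doll_head: resin doll head on a round wooden stand 80 mm diameter, about 156 mm tall; a bystander. Origin: centre of its underside
- thread_spool: spool of orange thread standing on end, 44 mm diameter, 50 mm tall; a bystander. Origin: centre of its underside
There are look-alikes about, which are no part of the job. Leave any black look-alike of the bookend alone.

How it is judged (in metres and radians):
On the way:
1. the bookend stands on its base plate (angle between bookend's own y axis and vertical below 0.08 rad and height (world z) of bookend_heel below 0.012 m and linear speed of bookend below 0.05 m/s), for 0.2 s.
At the end, for the whole second after the job is handed in: Bookend on its base plate (within 3.4 deg), its back within 5 mm of the red book's cover, square to it within 8 deg, at most 55 mm off the cover's middle; all four books on the bench, upright within 2.8 deg, the red one square to the cabinet within 8 deg; bookend and books at rest (angle between bookend's own y axis and vertical below 0.06 rad and height (world z) of bookend_heel below 0.012 m and y of bookend_face in the frame of leaning_book between 0.005 and 0.02 m and x of bookend_face in the frame of leaning_book between -0.055 and 0.055 m and angle between the z axis of bookend and the y axis of leaning_book, either way round below 0.14 rad and angle between the y axis of leaning_book and the y axis of cabinet, either way round below 0.14 rad and angle between each of leaning_book, book_a, book_b, book_c's own z axis and vertical below 0.05 rad and linear speed of each of bookend, leaning_book, book_a, book_b, book_c below 0.01 m/s and height (world z) of each of leaning_book, book_a, book_b, book_c below 0.01 m); the robot touches nothing.
It fails at once if the bookend is lifted off the bench (height (world z) of bookend_heel above 0.02 m).
It fails at once if a book is lifted off the bench (height (world z) of any of leaning_book, book_a, book_b, book_c above 0.025 m).
It fails at once if a book is knocked over or a standing book pushed out of the row (angle between leaning_book's own z axis and vertical above 0.6 rad or angle between any of book_a, book_b, book_c's own z axis and vertical above 0.25 rad or distance of any of book_a, book_b, book_c from where it was at the start of the episode above 0.03 m).
It fails at once if a bystander is shifted by more than 30 mm or tipped (distance of any of jar_red, jar_white, jar_green, glue_bottle, brush_pot, doll_head, thread_spool from where it was at the start of the episode above 0.03 m or angle between any of jar_red, jar_white, jar_green, glue_bottle, brush_pot, doll_head, thread_spool's own z axis and vertical above 0.5 rad).
It also fails if it takes over 58 s, if anything falls off the work surface, if the arm or the gripper's body presses on something with over 40 N, if the wrist force passes 120 N, or if a joint passes its speed limit or range.

## Working session

There is one attempt and no reset: what is moved stays moved. The work goes in short steps, Python scripts to look and compute and a tool call to move; the robot and the scene stay as the last step left them, time stands still between calls to the robot, and variables do not carry over. Pictures are saved under pics/ and viewed, at most 10 in all, crops included, and the job is handed in when it is done.

Besides the shell and the picture viewer there is one more tool, called after "Request:" as name([rows], argument=value, ...), one row to a line, values as JSON. apply_moves: Moves the arm, as the interface text tells. Shift numbers are shares of 0.5 m and turn numbers shares of 120 degrees, none past 1 either way. Its arguments: {"type":"object","properties":{"deltas":{"type":"array","items":{"type":"array"}},"grip_force":{"type":"number"}},"required":["deltas"]}

```bash
mkdir -p pics
cat > h.py <<'E'
import numpy as np, cv2
from workcell import telemetry, viewer, env
def world(c):
    d=c["depth"]; K=np.array(c["intrinsics"]); h,w=d.shape
    u,v=np.meshgrid(np.arange(w),np.arange(h))
    p=cv2.undistortPoints(np.stack([u,v],-1).reshape(-1,1,2).astype(np.float64),K,np.array([c["k1"],0,0,0,0.])).reshape(h,w,2)
    P=np.stack([p[...,0]*d,-p[...,1]*d,-d,np.ones_like(d)],-1)@np.array(c["extrinsics"]).T
    P=P[...,:3]; P[d==0]=np.nan
    return P
E
python3 - <<'E'
from h import *
for n in("scene","side"):
    c=viewer.capture(n); cv2.imwrite(f"pics/{n}0.png",c["frame"]); np.savez(f"{n}0.npz",P=world(c),f=c["frame"])
    print(n,np.round(c["extrinsics"],2).tolist())
print(telemetry.state())
E
```

```text
scene [[0.96, -0.27, 0.09, 532.64], [0.28, 0.9, -0.33, -319.97], [0.0, 0.34, 0.94, 1036.13], [0.0, 0.0, 0.0, 1.0]]
side [[0.09, -0.94, 0.33, 786.03], [1.0, 0.08, -0.04, -52.26], [0.01, 0.33, 0.94, 1109.5], [0.0, 0.0, 0.0, 1.0]]
{'time_s': 0.1, 'joint_pos': array([ 1.03952622,  0.42668128,  0.0738765 ,  1.60654067, -0.03410205,
        1.11077887, -0.06713712]), 'joint_vel': array([-1.29470904e-03, -8.29640872e-06, -1.27114065e-03, -9.07263855e-04,
       -1.04280151e-03, -4.55050537e-04,  7.41625197e-04]), 'joint_torque': array([ 9.10410192e-03, -9.37472391e+01,  3.67787495e+00, -4.55044270e+01,
       -4.84826497e-02,  1.68367324e-02,  1.46882130e-04]), 'eef_pos': array([ 251.29607927, -626.05816212,  204.8394817 ]), 'orientation': array([ 9.81845169e-01,  1.89683250e-01, -1.52487255e-04, -5.53441413e-04]), 'contact_force': array([-0.12809059,  0.23928726,  0.31637899]), 'ft_torque': array([-0.03431205,  0.0323543 , -0.01804129]), 'grip_force': 0.0, 'opening': 93.81736604849822}
```

View pics/scene0.png

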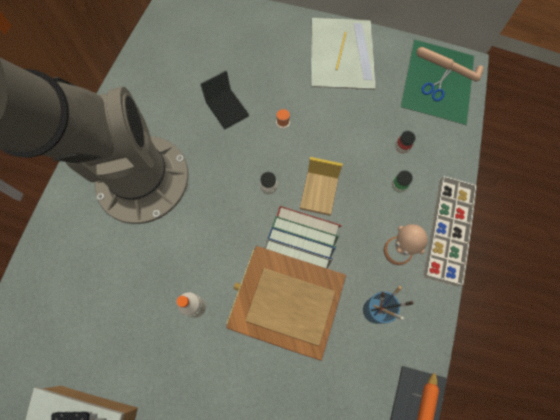

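View pics/side0.png

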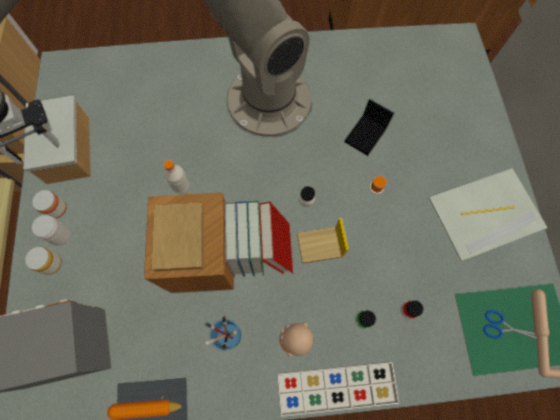

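The scene view shows the fallen bookend at about (322,185) with its yellow plate at (324,168), and the red book's edge at (305,215). In the side view the bookend is at (322,243), the plate at (343,237) and the red cover at (280,240). The white jar at (308,195) and the spool at (378,184) are nearest the work.

Run:
```python
from h import *
for n,boxes in(("scene",dict(y=(300,350,150,185),wood=(300,345,172,216),red=(262,345,200,245),top=(262,345,205,270))),("side",dict(y=(335,350,215,260),wood=(296,342,222,265),red=(258,296,200,275),cab=(145,240,190,295)))):
    z=np.load(n+"0.npz"); P=z["P"]; f=z["f"]; H=cv2.cvtColor(f,cv2.COLOR_BGR2HSV)
    for k,(a,b,c,d) in boxes.items():
        p=P[c:d,a:b].reshape(-1,3); h=H[c:d,a:b].reshape(-1,3).astype(int)
        if k=="y": m=(h[:,0]>18)&(h[:,0]<32)&(h[:,1]>170)
        elif k=="wood": m=(h[:,0]>8)&(h[:,0]<25)&(h[:,1]>60)&(h[:,1]<170)&(p[:,2]>8)&(p[:,2]<35)
        elif k=="red": m=((h[:,0]<6)|(h[:,0]>174))&(h[:,1]>150)
        elif k=="top": m=(p[:,2]>190)&(p[:,2]<225)
        else: m=(p[:,2]>230)&(p[:,2]<246)
        q=p[m&np.isfinite(p[:,2])].astype(np.float32)
        r=cv2.minAreaRect(q[:,:2])
        print(n,k,len(q),"z",np.percentile(q[:,2],[1,50,99]).round(),"rect",np.round(cv2.boxPoints(r)).tolist())
        if k=="y": 
            t=q[q[:,2]>92]; print("  top edge",len(t),t.mean(0).round(1),np.round(cv2.boxPoints(cv2.minAreaRect(t[:,:2]))).tolist())
        if k=="red":
            for lo,hi in((0,25),(175,215)):
                t=q[(q[:,2]>lo)&(q[:,2]<hi)]
                if len(t)>5: print("  ",lo,len(t),np.round(cv2.boxPoints(cv2.minAreaRect(t[:,:2]))).tolist())
    # other objects: blobs over 30 mm in workspace
    m=((P[...,2]>25)&(P[...,2]<230)&(P[...,0]>350)&(P[...,1]>-400)&(P[...,1]<350)).astype(np.uint8)
    nn,l,s,_=cv2.connectedComponentsWithStats(m)
    for i in range(1,nn):
        if s[i,4]>60: q=P[l==i]; print("  blob",s[i,:2],s[i,4],np.percentile(q,2,axis=0).round(),np.percentile(q,98,axis=0).round())
```

```text
Traceback (most recent call last):
IndexError: index -1 is out of bounds for axis 0 with size 0
```

Run:
```python
from h import *
for n,pts in(("scene",[(324,168),(320,195),(305,215),(240,30),(290,300)]),("side",[(343,237),(320,245),(280,240),(200,250)])):
    z=np.load(n+"0.npz"); P=z["P"]; H=cv2.cvtColor(z["f"],cv2.COLOR_BGR2HSV)
    for u,v in pts: print(n,u,v,P[v,u].round(1),H[v,u],z["f"][v,u])
    print(np.isfinite(P[...,2]).mean(), np.nanpercentile(P[...,2],[1,20,50,80,99]))
```

```text
scene 324 168 [510.4 158.1  61.4] [ 22 144 110] [ 48  93 110]
scene 320 195 [519.7  94.   18.2] [ 19 108 180] [104 152 180]
scene 305 215 [501.5 -36.6 198. ] [ 12  62 164] [124 140 164]
scene 240 30 [ 9.260e+01  6.275e+02 -3.000e-01] [ 48  23 131] [119 131 124]
scene 290 300 [ 523.1 -237.8  268.8] [ 18 116 161] [ 88 132 161]
0.9960289115646258 [-7.56420227e+02 -2.08356332e+02  4.44910654e-01  9.73787248e+00
  6.01538601e+02]
side 343 237 [522.1 157.2 101.5] [ 25 255 148] [  0 124 148]
side 320 245 [517.7 105.   17.2] [ 20 114 166] [ 92 142 166]
side 280 240 [521.8 -12.8 126.1] [  4 230 120] [ 12  27 120]
side 200 250 [ 567.3 -196.6  268.8] [ 19 126 144] [ 73 118 144]
0.9961267006802721 [-7.54957188e+02 -2.79504185e+00  7.09557591e-01  1.56122142e+01
  3.88842887e+02]
```

Run:
```python
from h import *
S=[]
for n in("scene","side"):
    z=np.load(n+"0.npz"); S.append((n,z["P"],cv2.cvtColor(z["f"],cv2.COLOR_BGR2HSV).astype(int)))
def rect(n,k,q):
    q=q.astype(np.float32)
    if len(q)<4: return print(n,k,len(q))
    r=cv2.minAreaRect(q[:,:2]); print(n,k,len(q),"c",np.round(r[0],1),"size",np.round(r[1],1),"ang",round(r[2],1),"zmed",np.median(q[:,2]).round(1),np.round(cv2.boxPoints(r)).tolist())
for n,P,H in S:
    X,Y,Z=P[...,0],P[...,1],P[...,2]
    b=(X>430)&(X<620)
    rect(n,"plate top",P[b&(Y>120)&(Y<200)&(Z>95)&(Z<106)])
    rect(n,"plate",P[b&(Y>120)&(Y<200)&(Z>30)&(Z<106)])
    rect(n,"upright top",P[b&(Y>30)&(Y<160)&(Z>14)&(Z<22)&(H[...,0]>12)&(H[...,0]<26)&(H[...,1]>70)&(H[...,1]<190)])
    red=((H[...,0]<7)|(H[...,0]>173))&(H[...,1]>190)&b&(Y<60)&(Y>-80)
    for lo in(2,40,80,120,160,190): rect(n,f"red{lo}",P[red&(Z>lo)&(Z<lo+15)])
    rect(n,"booktops",P[b&(Y>-160)&(Y<-30)&(Z>206)&(Z<215)])
    rect(n,"cab",P[(X>380)&(X<680)&(Y>-400)&(Y<-80)&(Z>236)&(Z<245)])
    m=((Z>25)&(Z<230)&(X>330)&(X<900)&(Y>-150)&(Y<400)).astype(np.uint8)
    nn,l,s,_=cv2.connectedComponentsWithStats(m)
    for i in range(1,nn):
        if s[i,4]>60: q=P[l==i]; print("  blob",s[i,:2],s[i,4],np.percentile(q,2,axis=0).round(),np.percentile(q,98,axis=0).round())
```

```text
Traceback (most recent call last):
cv2.error: OpenCV(4.12.0) /io/opencv/modules/imgproc/src/convhull.cpp:143: error: (-215:Assertion failed) total >= 0 && (depth == CV_32F || depth == CV_32S) in function 'convexHull'
```

```bash
cat > m.py <<'E'
from h import *
def rect(n,k,q):
    q=q.astype(np.float32)
    if len(q)<4: return print(n,k,len(q))
    r=cv2.minAreaRect(np.ascontiguousarray(q[:,:2])); print(n,k,len(q),"c",np.round(r[0],1),"size",np.round(r[1],1),"ang",round(r[2],1),"zmed",np.median(q[:,2]).round(1),np.round(cv2.boxPoints(r)).tolist())
E
python3 - <<'E'
from m import *
S=[]
for n in("scene","side"):
    z=np.load(n+"0.npz"); S.append((n,z["P"],cv2.cvtColor(z["f"],cv2.COLOR_BGR2HSV).astype(int)))
for n,P,H in S:
    X,Y,Z=P[...,0],P[...,1],P[...,2]
    b=(X>430)&(X<620)
    rect(n,"plate top",P[b&(Y>120)&(Y<200)&(Z>95)&(Z<106)])
    rect(n,"plate",P[b&(Y>120)&(Y<200)&(Z>30)&(Z<106)])
    rect(n,"upright top",P[b&(Y>30)&(Y<160)&(Z>14)&(Z<22)&(H[...,0]>12)&(H[...,0]<26)&(H[...,1]>70)&(H[...,1]<190)])
    red=((H[...,0]<7)|(H[...,0]>173))&(H[...,1]>190)&b&(Y<60)&(Y>-80)
    for lo in(2,40,80,120,160,190): rect(n,f"red{lo}",P[red&(Z>lo)&(Z<lo+15)])
    rect(n,"booktops",P[b&(Y>-160)&(Y<-30)&(Z>206)&(Z<215)])
    rect(n,"cab",P[(X>380)&(X<680)&(Y>-400)&(Y<-80)&(Z>236)&(Z<245)])
    m=((Z>25)&(Z<230)&(X>330)&(X<900)&(Y>-150)&(Y<400)).astype(np.uint8)
    nn,l,s,_=cv2.connectedComponentsWithStats(m)
    for i in range(1,nn):
        if s[i,4]>60: q=P[l==i]; print("  blob",s[i,:2],s[i,4],np.percentile(q,2,axis=0).round(),np.percentile(q,98,axis=0).round())
E
```

```text
scene plate top 114 c [511.2 161.1] size [88.8 10.4] ang 3.9 zmed 100.5 [[467.0, 163.0], [467.0, 153.0], [556.0, 159.0], [555.0, 169.0]]
scene plate 452 c [510.6 160.4] size [90.1 10.8] ang 4.8 zmed 74.1 [[465.0, 162.0], [466.0, 151.0], [556.0, 159.0], [555.0, 170.0]]
scene upright top 1111 c [514.3 101.6] size [ 89.9 114.8] ang 3.6 zmed 18.7 [[466.0, 156.0], [473.0, 42.0], [563.0, 47.0], [556.0, 162.0]]
scene red2 0
scene red40 0
scene red80 0
scene red120 0
scene red160 0
scene red190 0
scene booktops 1575 c [ 511.5 -101.9] size [ 78.6 150.5] ang 88.0 zmed 207.8 [[435.0, -139.0], [585.0, -144.0], [588.0, -65.0], [438.0, -60.0]]
scene cab 4296 c [ 517.1 -237.6] size [180.2 200.9] ang 87.9 zmed 240.0 [[413.0, -324.0], [614.0, -331.0], [621.0, -151.0], [420.0, -144.0]]
  blob [277 109] 154 [332. 282.  28.] [366. 320.  49.]
  blob [397 130] 273 [699. 305.  27.] [742. 347.  66.]
  blob [308 157] 474 [468. 154.  28.] [554. 165. 103.]
  blob [394 171] 255 [713. 176.  27.] [752. 215.  66.]
  blob [260 172] 278 [349.  60.  26.] [391. 101.  66.]
  blob [426 176] 551 [848. -50.  25.] [900. 24
[... 1340 characters left out ...]
146.0], [618.0, -151.0], [621.0, -66.0], [438.0, -61.0]]
side cab 3031 c [ 518.2 -237.5] size [179.3 201. ] ang 88.1 zmed 239.9 [[415.0, -324.0], [616.0, -330.0], [622.0, -151.0], [421.0, -145.0]]
  blob [372 177] 154 [332. 284.  27.] [366. 321.  50.]
  blob [299 186] 245 [351.  60.  28.] [392. 101.  66.]
  blob [223 196] 4347 [ 441. -147.   38.] [587.  10. 212.]
  blob [335 218] 285 [468. 154.  28.] [556. 165. 102.]
  blob [402 300] 319 [701. 305.  27.] [743. 348.  65.]
  blob [356 310] 293 [714. 177.  27.] [756. 218.  65.]
  blob [233 321] 68 [ 716. -149.   31.] [ 771. -136.  103.]
  blob [280 323] 859 [738. -31. 113.] [805.  38. 157.]
  blob [277 362] 453 [849. -49.  26.] [900. 249.  38.]
```

Request:
apply_moves([
  [[0, 0, -0.085], [0, 0, -0.1], 0.277],
  [[0, 0, -0.085], [0, 0, -0.1], 0.277],
  [[0, 0, -0.085], [0, 0, -0.1], 0.277],
  [[0, 0, -0.085], [0, 0, -0.1], 0.277],
  [[0, 0, -0.085], [0, 0, 0], 0.277],
])

```text
time_s: 0.72
eef_pos: [251.8, -627.3, 409.7]
orientation: [0.803, 0.596, -0.001, 0.003]
contact_force: [-0.8, -0.6, -1.6]
opening: 60.0
grip_force: 0.0
```

Request:
apply_moves([
  [[0, 0, -0.085], [0, 0, 0], 0.277],
  [[0, 0, -0.085], [0, 0, 0], 0.277],
  [[0, 0, 0], [0, 0, 0], 0.277],
])

```text
time_s: 1.1
eef_pos: [251.3, -626.4, 405.1]
orientation: [0.687, 0.727, 0.0, -0.0]
contact_force: [-0.1, -0.9, 1.2]
opening: 59.7
grip_force: 0.0
```

Request:
apply_moves([
  [[0, 0, 0], [0.114, 0.0465, 0], 0.277],
  [[0, 0, 0], [0.114, 0.0465, 0], 0.277],
  [[0, 0, 0], [0.114, 0.0465, 0], 0.277],
  [[0, 0, 0], [0.114, 0.0465, 0], 0.277],
  [[0, 0, 0], [0.114, 0.0465, 0], 0.277],
])

```text
time_s: 1.72
eef_pos: [351.6, -333.1, 405.5]
orientation: [0.689, 0.725, 0.0, 0.0]
contact_force: [1.2, 0.2, 0.3]
opening: 59.8
grip_force: 0.0
```

Request:
apply_moves([
  [[0, 0, 0], [0.114, 0.0465, 0], 0.277],
  [[0, 0, 0], [0.114, 0.0465, 0], 0.277],
  [[0, 0, 0], [0.114, 0.0465, 0], 0.277],
  [[0, 0, 0], [0.114, 0.0465, 0], 0.277],
  [[0, 0, 0], [0, 0, 0], 0.277],
])

```text
time_s: 2.35
eef_pos: [432.0, -98.0, 405.8]
orientation: [0.686, 0.728, 0.0, 0.0]
contact_force: [-0.1, -2.0, 0.2]
opening: 60.1
grip_force: 0.0
```

Request:
apply_moves([
  [[0, 0, 0], [0.1125, 0.0464, 0], 0.277],
  [[0, 0, 0], [0.1125, 0.0464, 0], 0.277],
  [[0, 0, 0], [0.1125, 0.0464, 0], 0.277],
  [[0, 0, 0], [0.1125, 0.0464, 0], 0.277],
  [[0, 0, 0], [0, 0, 0], 0.277],
])

```text
time_s: 2.98
eef_pos: [511.1, 131.2, 404.9]
orientation: [0.686, 0.727, 0.0, -0.001]
contact_force: [-0.1, -0.5, 0.6]
opening: 60.0
grip_force: 0.0
```

Request:
apply_moves([
  [[0, 0, 0], [0, 0, 0.1], 0.277],
  [[0, 0, 0], [0, 0, 0.1], 0.277],
  [[0, 0, 0], [0, 0, 0.1], 0.277],
  [[0, 0, 0], [0, 0, 0.1], 0.277],
  [[0, 0, 0], [0, 0, 0], 0.277],
])

```text
time_s: 3.6
eef_pos: [509.2, 125.6, 202.9]
orientation: [0.688, 0.726, -0.002, -0.002]
contact_force: [0.3, 0.7, 0.7]
opening: 60.2
grip_force: 0.0
```

Request:
apply_moves([
  [[0, 0, 0], [0, 0, 0.1], 0.277],
  [[0, 0, 0], [0, 0, 0.1], 0.277],
  [[0, 0, 0], [0, 0, 0.05], 0.277],
  [[0, 0, 0], [0, 0, 0], 0.277],
])

```text
time_s: 4.1
eef_pos: [511.4, 127.0, 81.1]
orientation: [0.687, 0.726, -0.0, -0.0]
contact_force: [0.5, -0.7, 0.4]
opening: 60.0
grip_force: 0.0
```

Run:
```python
from m import *
c=viewer.capture("side"); cv2.imwrite("pics/side1.png",cv2.resize(c["frame"][120:330,180:460],None,fx=2.5,fy=2.5))
print(telemetry.state()["eef_pos"])
```

```text
[512.01522399 127.41283945  82.13652204]
```

View pics/side1.png

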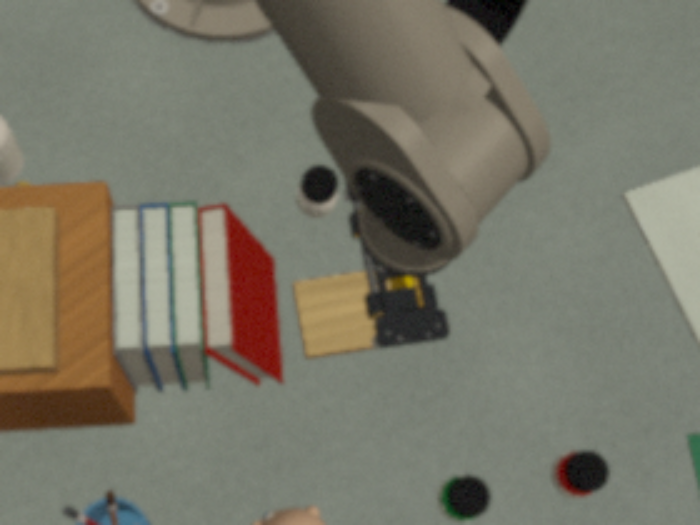

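The crop shows the fingers between the upright (335,310) and the yellow plate (402,283), clear of the jars. I'll push the plate over.

Request:
apply_moves([
  [[0, 0, 0], [0.02, 0, 0], 0.277],
  [[0, 0, 0], [0.02, 0, 0], 0.277],
  [[0, 0, 0], [0.016, 0, 0], 0.277],
  [[0, 0, 0], [0.016, 0, 0], 0.277],
  [[0, 0, 0], [0.016, 0, 0], 0.277],
])

```text
time_s: 4.78
eef_pos: [508.3, 172.2, 80.5]
orientation: [0.687, 0.727, -0.0, -0.0]
contact_force: [0.5, 0.1, 0.2]
opening: 60.0
grip_force: 0.1
```

Request:
apply_moves([
  [[0, 0, 0], [0.012, 0, 0], 0.277],
  [[0, 0, 0], [0.012, 0, 0], 0.277],
  [[0, 0, 0], [0, 0, 0], 0.277],
  [[0, 0, 0], [0, 0, 0], 0.277],
])

```text
time_s: 5.28
eef_pos: [507.7, 183.7, 80.5]
orientation: [0.687, 0.727, 0.0, -0.0]
contact_force: [-0.6, 0.5, -0.2]
opening: 60.2
grip_force: 0.7
```

```bash
cat > look.py <<'E'
from m import *
import sys
c=viewer.capture("side"); c2=viewer.capture("scene")
cv2.imwrite(f"pics/{sys.argv[1]}.png",np.hstack([cv2.resize(c["frame"][130:300,220:420],(400,340)),cv2.resize(c2["frame"][110:280,230:430],(400,340))]))
for n,c in(("side",c),("scene",c2)):
    P=world(c); H=cv2.cvtColor(c["frame"],cv2.COLOR_BGR2HSV).astype(int); X,Y,Z=P[...,0],P[...,1],P[...,2]
    b=(X>430)&(X<620)&(H[...,1]>170)&(H[...,0]>18)&(H[...,0]<32)&(Y>-60)&(Y<350)
    rect(n,"yellow",P[b])
    w=(X>430)&(X<620)&(Y>-60)&(Y<350)&(H[...,0]>11)&(H[...,0]<27)&(H[...,1]>60)&(Z>112)&(Z<125)
    rect(n,"upright top",P[w])
print(telemetry.state()["eef_pos"],telemetry.state()["contact_force"])
E
python3 look.py a
```

```text
side yellow 98 c [520.4 199.4] size [ 47.3 142. ] ang 34.2 zmed 9.2 [[461.0, 245.0], [541.0, 127.0], [580.0, 154.0], [500.0, 271.0]]
side upright top 217 c [523.6  68.8] size [ 89.6 217.8] ang 7.1 zmed 119.5 [[466.0, 171.0], [493.0, -45.0], [582.0, -34.0], [555.0, 182.0]]
scene yellow 28 c [501.8 243.9] size [51.6  8.4] ang 3.9 zmed 9.4 [[476.0, 246.0], [476.0, 238.0], [528.0, 241.0], [527.0, 250.0]]
scene upright top 249 c [510.6 172.9] size [89.5 37.7] ang 2.1 zmed 120.5 [[465.0, 190.0], [467.0, 152.0], [556.0, 156.0], [555.0, 193.0]]
[507.72076138 183.46840593  80.48174642] [ 0.3516471   1.28998783 -0.71012516]
```

View pics/a.png

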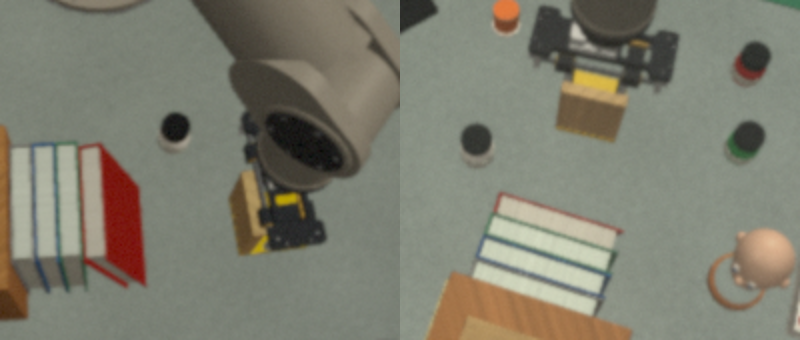

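The bookend stands: its upright top (scene crop (590,95)) is at z≈120, y≈153–172, and the plate extends behind it. I'll back out upward, go round behind the plate and square the tool to the row.

Request:
apply_moves([
  [[0, 0, 0], [0.012, 0, 0], 0.277],
  [[0, 0, 0], [0, 0, -0.08], 0.277],
  [[0, 0, 0], [0, 0, -0.08], 0.277],
  [[0, 0, 0], [0.1, 0, 0], 0.277],
  [[0, 0, 0], [0.1, 0, 0], 0.277],
])

```text
time_s: 6.0
eef_pos: [502.3, 290.0, 161.2]
orientation: [0.688, 0.726, 0.0, 0.001]
contact_force: [0.3, -0.5, 0.6]
opening: 60.1
grip_force: 0.0
```

Request:
apply_moves([
  [[0, 0, 0.043], [0, 0, 0], 0.277],
  [[0, 0, 0], [0, 0, 0.1], 0.277],
  [[0, 0, 0], [0, 0, 0.09], 0.277],
  [[0, 0, 0], [0, 0, 0], 0.277],
  [[0, 0, 0], [0, 0, 0], 0.277],
])

```text
time_s: 6.62
eef_pos: [502.2, 290.2, 67.0]
orientation: [0.719, 0.695, 0.001, 0.0]
contact_force: [0.6, -0.9, 0.4]
opening: 59.9
grip_force: 0.0
```

```bash
python3 look.py b
```

```text
side yellow 575 c [508.4 236.4] size [ 88.4 137.5] ang 3.3 zmed 8.0 [[460.0, 302.0], [468.0, 165.0], [557.0, 170.0], [549.0, 308.0]]
side upright top 245 c [523.9  65.8] size [ 89.7 221.5] ang 7.1 zmed 119.1 [[466.0, 170.0], [493.0, -50.0], [582.0, -39.0], [555.0, 181.0]]
scene yellow 4 c [515.4 243.2] size [ 4.2 36. ] ang 87.2 zmed 8.6 [[497.0, 242.0], [533.0, 240.0], [533.0, 244.0], [497.0, 246.0]]
scene upright top 247 c [510.7 164.2] size [89.4 20.8] ang 2.1 zmed 120.4 [[466.0, 173.0], [466.0, 152.0], [556.0, 155.0], [555.0, 176.0]]
[502.64055426 290.11816819  67.48374096] [-0.15319591  0.46948724 -0.44432881]
```

View pics/b.png

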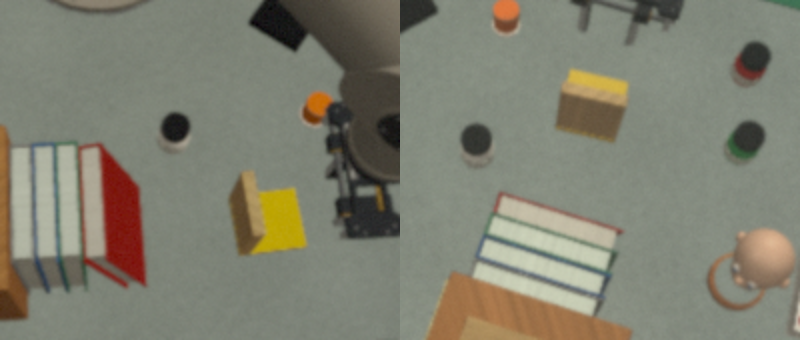

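The bookend stands free with its plate edge at about y=255, and the fingers are behind it. Next I go down to the bench.

Request:
apply_moves([
  [[0, 0, 0], [0, 0, 0.08], 0.277],
  [[0, 0, 0], [0, 0, 0.045], 0.277],
  [[0, 0, 0], [0, 0, 0], 0.277],
  [[0, 0, 0], [0, 0, 0], 0.277],
])

```text
time_s: 7.22
eef_pos: [502.1, 289.9, 4.1]
orientation: [0.719, 0.695, 0.001, 0.0]
contact_force: [-0.3, -1.2, 0.2]
opening: 60.0
grip_force: 0.0
```

Request:
apply_moves([
  [[0, 0, 0], [-0.03, 0, 0.002], 0.277],
  [[0, 0, 0], [-0.03, 0, 0], 0.277],
  [[0, 0, 0], [-0.02, 0.001, 0], 0.277],
  [[0, 0, 0], [-0.02, 0.001, 0], 0.277],
  [[0, 0, 0], [-0.02, 0.001, 0], 0.277],
])

```text
time_s: 7.85
eef_pos: [501.5, 229.5, 2.5]
orientation: [0.719, 0.695, 0.001, -0.0]
contact_force: [0.7, 6.5, 2.1]
opening: 60.0
grip_force: 3.1
```

Request:
apply_moves([
  [[0, 0, 0], [-0.02, 0.001, 0], 0.277],
  [[0, 0, 0], [-0.02, 0.001, 0], 0.277],
  [[0, 0, 0], [-0.02, 0.001, 0], 0.277],
  [[0, 0, 0], [-0.02, 0.001, 0], 0.277],
  [[0, 0, 0], [-0.02, 0.001, 0], 0.277],
])

```text
time_s: 8.48
eef_pos: [502.4, 179.5, 2.5]
orientation: [0.719, 0.695, 0.001, -0.0]
contact_force: [-0.5, 5.8, 3.0]
opening: 60.2
grip_force: 3.2
```

```bash
python3 look.py c
```

```text
side yellow 687 c [518.2 146.7] size [103.  113.6] ang 75.6 zmed 8.0 [[450.0, 111.0], [560.0, 83.0], [586.0, 182.0], [476.0, 211.0]]
side upright top 284 c [519.6  78.9] size [118.1 227.7] ang 1.1 zmed 119.5 [[458.0, 192.0], [463.0, -36.0], [581.0, -34.0], [576.0, 194.0]]
scene yellow 13 c [506.1 150.1] size [20.6 73.3] ang 89.4 zmed 10.5 [[469.0, 140.0], [543.0, 139.0], [543.0, 160.0], [470.0, 161.0]]
scene upright top 268 c [500.9 135.7] size [136.3 106.6] ang 86.9 zmed 120.4 [[444.0, 71.0], [550.0, 65.0], [558.0, 201.0], [451.0, 207.0]]
[502.27502114 178.12814604   2.268887  ] [-0.04758736  0.37730593  0.40516886]
```

View pics/c.png

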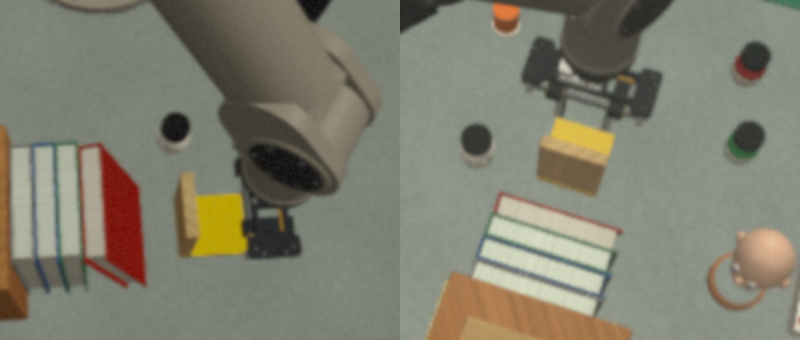

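The bookend is square and centred on the red book, with its upright back at about y=71. I'll keep pushing.

Request:
apply_moves([
  [[0, 0, 0], [-0.018, 0.001, 0], 0.277],
  [[0, 0, 0], [-0.018, 0.001, 0], 0.277],
  [[0, 0, 0], [-0.018, 0.001, 0], 0.277],
  [[0, 0, 0], [-0.018, 0.001, 0], 0.277],
  [[0, 0, 0], [-0.012, 0.001, 0], 0.277],
])

```text
time_s: 9.2
eef_pos: [503.2, 137.5, 2.2]
orientation: [0.719, 0.695, 0.0, -0.0]
contact_force: [-0.2, 6.6, 2.6]
opening: 60.0
grip_force: 3.0
```

Request:
apply_moves([
  [[0, 0, 0], [-0.01, 0, 0], 0.277],
  [[0, 0, 0], [-0.01, 0, 0], 0.277],
  [[0, 0, 0], [-0.01, 0, 0], 0.277],
  [[0, 0, 0], [-0.01, 0, 0], 0.277],
  [[0, 0, 0], [-0.01, 0, 0], 0.277],
])

```text
time_s: 9.82
eef_pos: [502.4, 113.4, 2.3]
orientation: [0.718, 0.696, 0.001, -0.0]
contact_force: [0.1, 9.3, 1.8]
opening: 59.9
grip_force: 4.3
```

Request:
apply_moves([
  [[0, 0, 0], [-0.01, 0, 0], 0.277],
  [[0, 0, 0], [-0.01, 0, 0], 0.277],
  [[0, 0, 0], [-0.01, 0, 0], 0.277],
  [[0, 0, 0], [0, 0, 0], 0.277],
])

```text
time_s: 10.32
eef_pos: [501.9, 97.7, 2.2]
orientation: [0.719, 0.695, 0.0, -0.0]
contact_force: [0.2, 4.5, 2.3]
opening: 60.1
grip_force: 2.5
```

```bash
python3 look.py d
```

```text
side yellow 691 c [517.8  43.8] size [ 71.7 110. ] ang 82.1 zmed 8.1 [[458.0, 16.0], [567.0, 1.0], [577.0, 72.0], [468.0, 87.0]]
side upright top 267 c [509.9  49.7] size [125.6  89. ] ang 86.5 zmed 119.8 [[462.0, -10.0], [551.0, -16.0], [558.0, 110.0], [469.0, 115.0]]
scene yellow 2
scene upright top 152 c [508.8  56.5] size [123.9  89. ] ang 87.0 zmed 120.8 [[461.0, -3.0], [550.0, -8.0], [556.0, 116.0], [468.0, 121.0]]
[501.92768901  97.67076081   2.20861178] [1.0409907  4.94560644 2.56054242]
```

View pics/d.png

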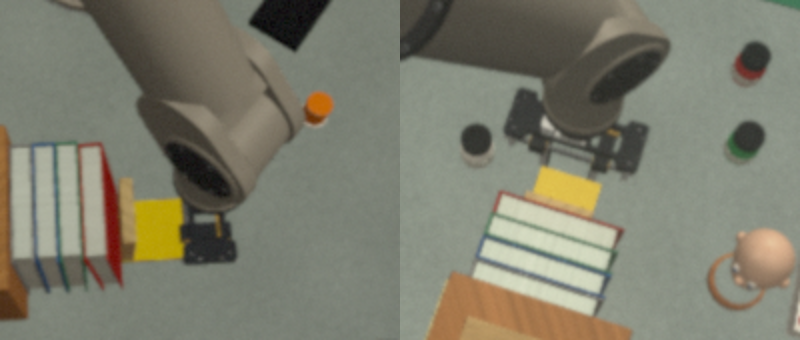

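Going well: the red book is rising and the bookend is square to it. About 22 mm is left, so I push slowly and watch the force.

Request:
apply_moves([
  [[0, 0, 0], [-0.008, 0, 0], 0.277],
  [[0, 0, 0], [-0.008, 0, 0], 0.277],
  [[0, 0, 0], [-0.008, 0, 0], 0.277],
  [[0, 0, 0], [-0.006, 0, 0], 0.277],
  [[0, 0, 0], [0, 0, 0], 0.277],
])

```text
time_s: 11.05
eef_pos: [501.4, 82.8, 2.2]
orientation: [0.719, 0.695, 0.0, -0.0]
contact_force: [0.8, 5.7, 2.7]
opening: 59.8
grip_force: 2.8
```

Request:
apply_moves([
  [[0, 0, 0], [-0.004, 0, 0], 0.277],
  [[0, 0, 0], [-0.004, 0, 0], 0.277],
  [[0, 0, 0], [0, 0, 0], 0.277],
  [[0, 0, 0], [0, 0, 0], 0.277],
])

```text
time_s: 11.55
eef_pos: [501.4, 79.1, 2.2]
orientation: [0.718, 0.696, 0.001, -0.0]
contact_force: [-0.2, 6.6, 2.9]
opening: 60.1
grip_force: 3.4
```

Request:
apply_moves([
  [[0, 0, 0], [-0.004, 0, 0], 0.277],
  [[0, 0, 0], [-0.002, 0, 0], 0.277],
  [[0, 0, 0], [0, 0, 0], 0.277],
  [[0, 0, 0], [0, 0, 0], 0.277],
])

```text
time_s: 12.05
eef_pos: [501.3, 76.7, 2.3]
orientation: [0.718, 0.696, 0.001, -0.0]
contact_force: [-0.0, 9.2, 2.7]
opening: 60.3
grip_force: 4.9
```

```bash
cat > books.py <<'E'
from m import *
for n in("side","scene"):
    c=viewer.capture(n); P=world(c); X,Y,Z=P[...,0],P[...,1],P[...,2]; b=(X>470)&(X<555)
    # top profile across the row: height by y
    m=b&(Y>-160)&(Y<-15)&(Z>110)
    y=np.round((Y[m]-0)/4)*4
    print(n,[(int(v),round(float(np.median(Z[m][y==v])),0)) for v in np.unique(y)])
    for lo in(130,150,170,185):
        H=cv2.cvtColor(c["frame"],cv2.COLOR_BGR2HSV).astype(int)
        q=P[b&(Z>lo)&(Z<lo+15)&(Y>-60)&(Y<0)&((H[...,0]<8)|(H[...,0]>172))&(H[...,1]>150)]
        if len(q): print("  red face z",lo,len(q),np.median(q,0).round(1))
E
python3 books.py
```

```text
side [(-160, 240.0), (-156, 240.0), (-152, 239.0), (-148, 228.0), (-144, 207.0), (-140, 206.0), (-136, 206.0), (-132, 206.0), (-128, 206.0), (-124, 206.0), (-120, 209.0), (-116, 207.0), (-112, 206.0), (-108, 206.0), (-104, 206.0), (-100, 205.0), (-96, 207.0), (-92, 210.0), (-88, 208.0), (-84, 206.0), (-80, 206.0), (-76, 206.0), (-72, 206.0), (-68, 206.0), (-64, 208.0), (-60, 197.0), (-56, 196.0), (-52, 196.0), (-48, 196.0), (-44, 196.0), (-40, 196.0), (-36, 198.0), (-32, 121.0), (-28, 120.0), (-24, 121.0), (-20, 123.0), (-16, 421.0)]
scene [(-160, 240.0), (-156, 240.0), (-152, 240.0), (-148, 239.0), (-140, 206.0), (-136, 206.0), (-132, 206.0), (-128, 206.0), (-124, 206.0), (-120, 210.0), (-116, 209.0), (-112, 206.0), (-108, 206.0), (-104, 207.0), (-100, 206.0), (-96, 207.0), (-92, 210.0), (-88, 210.0), (-84, 206.0), (-80, 207.0), (-76, 206.0), (-72, 206.0), (-68, 207.0), (-64, 209.0), (-60, 197.0), (-56, 197.0), (-52, 197.0), (-48, 196.0), (-44, 197.0), (-40, 197.0), (-36, 198.0), (-32, 199.0), (-24, 476.0), (-20, 472.0), (-16, 449.0)]
```

The red book's top is now level (y −63 to −33) and the force is rising. I'll press until it is firm.

Request:
apply_moves([
  [[0, 0, 0], [-0.003, 0, 0], 0.277],
  [[0, 0, 0], [0, 0, 0], 0.277],
  [[0, 0, 0], [0, 0, 0], 0.277],
])

```text
time_s: 12.52
eef_pos: [501.2, 76.0, 2.3]
orientation: [0.718, 0.696, 0.001, -0.001]
contact_force: [1.3, 14.1, 0.7]
opening: 60.2
grip_force: 6.9
```

Request:
apply_moves([
  [[0, 0, 0], [-0.002, 0, 0], 0.277],
  [[0, 0, 0], [0, 0, 0], 0.277],
  [[0, 0, 0], [0, 0, 0], 0.277],
])

```text
time_s: 12.9
eef_pos: [501.2, 75.9, 2.3]
orientation: [0.718, 0.696, 0.002, -0.001]
contact_force: [0.2, 18.3, -0.8]
opening: 60.2
grip_force: 9.1
```

The tool has stalled at 18 N, so the row is snug. I'll back off slowly, rise clear and check.

Request:
apply_moves([
  [[0, 0, 0], [0.006, 0, 0], 0.277],
  [[0, 0, 0], [0.02, 0, 0], 0.277],
  [[0, 0, 0], [0.06, 0, 0], 0.277],
  [[0, 0, 0], [0.1, 0, 0], 0.277],
  [[0, 0, 0], [0.1, 0, 0], 0.277],
])

```text
time_s: 13.52
eef_pos: [505.6, 216.7, 1.9]
orientation: [0.719, 0.695, -0.0, 0.0]
contact_force: [0.6, -0.5, -0.5]
opening: 59.8
grip_force: 0.0
```

Request:
apply_moves([
  [[0, 0, 0], [0.04, 0, -0.1], 0.277],
  [[0, 0, 0], [0.04, 0, -0.1], 0.277],
  [[0, 0, 0], [0.04, 0, -0.1], 0.277],
  [[0, 0, 0], [0, 0, 0], 0.277],
])

```text
time_s: 14.02
eef_pos: [508.7, 278.4, 155.5]
orientation: [0.718, 0.696, 0.003, 0.001]
contact_force: [-0.7, -0.7, -1.2]
opening: 60.2
grip_force: 0.0
```

```bash
sed -i 's/H\[...,1\]>170)/H[...,1]>130)\&(Z<15)\&(Z>3)/; s/(Y<350)&(H\[...,0\]>11)/(Y<0)\&(H[...,0]>11)/; s/(Y>-60)&(Y<0)/(Y>-38)\&(Y<0)/' look.py; python3 look.py e; python3 books.py
```

```text
side yellow 808 c [507.  27.] size [81.4 90.6] ang 86.3 zmed 7.8 [[459.0, -11.0], [549.0, -17.0], [555.0, 65.0], [464.0, 71.0]]
side upright top 215 c [505.4 -24.2] size [16.9 90.1] ang 88.2 zmed 119.9 [[460.0, -31.0], [550.0, -34.0], [551.0, -17.0], [461.0, -14.0]]
scene yellow 340 c [507.   49.1] size [34.7 87. ] ang 87.4 zmed 8.6 [[463.0, 34.0], [550.0, 30.0], [551.0, 64.0], [464.0, 68.0]]
scene upright top 0
[507.54024077 275.26712991 151.73158953] [-0.71813337 -0.27555982 -0.85925083]
side [(-160, 240.0), (-156, 240.0), (-152, 240.0), (-148, 228.0), (-144, 206.0), (-140, 206.0), (-136, 206.0), (-132, 205.0), (-128, 206.0), (-124, 207.0), (-120, 210.0), (-116, 207.0), (-112, 206.0), (-108, 206.0), (-104, 206.0), (-100, 206.0), (-96, 206.0), (-92, 210.0), (-88, 207.0), (-84, 206.0), (-80, 206.0), (-76, 206.0), (-72, 206.0), (-68, 206.0), (-64, 207.0), (-60, 197.0), (-56, 196.0), (-52, 196.0), (-48, 196.0), (-44, 196.0), (-40, 196.0), (-36, 199.0), (-32, 121.0), (-28, 119.0), (-24, 120.0), (-20, 119.0), (-16, 119.0)]
scene [(-160, 241.0), (-156, 240.0), (-152, 240.0), (-148, 240.0), (-144, 209.0), (-140, 206.0), (-136, 206.0), (-132, 206.0), (-128, 206.0), (-124, 206.0), (-120, 210.0), (-116, 208.0), (-112, 207.0), (-108, 207.0), (-104, 207.0), (-100, 206.0), (-96, 207.0), (-92, 210.0), (-88, 208.0), (-84, 207.0), (-80, 206.0), (-76, 206.0), (-72, 207.0), (-68, 207.0), (-64, 210.0), (-60, 197.0), (-56, 196.0), (-52, 197.0), (-48, 196.0), (-44, 196.0), (-40, 197.0), (-36, 198.0), (-32, 200.0)]
```

View pics/e.png

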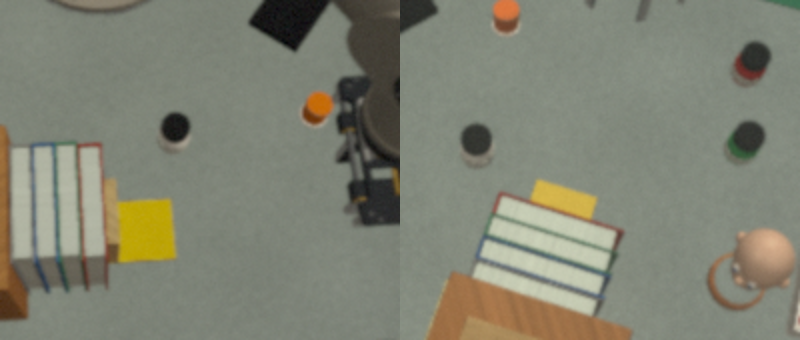

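All four books stand upright and level. The bookend (side crop (110,215)) sits flush and square against the red book, about 10 mm off its middle, and the arm is clear.

```bash
python3 -c "
from workcell import env
print(env.sign_off())"
```

```text
the job is handed in; nothing more can be done
None
```

I handed the job in at about 14 s on the robot's clock: the bookend is back on its base plate, snug and square against the upright red book about 10 mm off its middle, and all four books stand upright; the judge's verdict wasn't shown.

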